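# Unlock the two-dial sample case

## Task

Unlock the grey sample case on the bench. Turn its left dial to 3 and its right dial to 7, feeling slowly around each number until that dial's sprung catch drops in and stops it (the lock is worn, so the true spot can be up to a third of a number to either side), and never wrench a dial or the latch against a catch. Then slide the orange latch tab to the left as far as it goes, let go, and leave everything else on the bench where it stands.

Things in the scene. Friction and masses are not known exactly. Their poses are not given: they have to be found in the camera images.
- case: grey metal sample case with an aluminium lid, 206 x 286 x 60 high, fixed to the bench; origin: centre of its underside; x points away from the robot side (front to rear), y to its left, z up. On its lid: two dials with axes at (25, +60) left and (25, -60) right, and before them a bolt along y with an orange tab
- dial_left (a joint): angle of the left dial, rad: 0 sets 3 at the fixed red index mark on the dial's far side (case +x); 0.6283 (36 degrees) a number, ten numbers. Grows counter-clockwise seen from above. Starts 0.5 to 1.2 rad above 0, so turn it clockwise; range -1.5 to 1.5. Turns against 0.06 N m, stays where left. The catch drops in somewhere between -0.22 and 0.22 (worn lock)
- dial_right (a joint): angle of the right dial, rad: 0 sets 7 at the fixed red index mark on the dial's far side (case +x); 0.6283 (36 degrees) a number, ten numbers. Grows counter-clockwise seen from above. Starts 0.5 to 1.2 rad below 0, so turn it counter-clockwise; range -1.5 to 1.5. Turns against 0.06 N m, stays where left. The catch drops in somewhere between -0.22 and 0.22 (worn lock)
- dial_left_top (a point): centre of the top face of the left dial's bar grip, on the dial's axis, 103 above the case's underside. Blue bar 36 long, 12 wide, 30 high on a white numbered disc 72 across whose face lies 30 below this point. Frame x axis: along the bar, at case yaw + 1.885 + dial angle
- dial_right_top (a point): centre of the top face of the right dial's bar grip, on the dial's axis, 103 above the case's underside. Blue bar 36 long, 12 wide, 30 high on a white numbered disc 72 across whose face lies 30 below this point. Frame x axis: along the bar, at case yaw + 4.398 + dial angle
- catch_left: steel pin with a red block, 30 x 5 x 6, along case x between the left dial's hidden gate wheel (radius 30) and the bolt; origin at its tip. Rests on the wheel at case x = -5.5 and holds the bolt; at the gate its 2 N spring pushes it to x = 0: bolt free, dial stopped both ways (0.08 rad play), felt as a hard stop. Over 12 N of load from dial or bolt bends it
- catch_right: steel pin with a red block, 30 x 5 x 6, along case x between the right dial's hidden gate wheel (radius 30) and the bolt; origin at its tip. Rests on the wheel at case x = -5.5 and holds the bolt; at the gate its 2 N spring pushes it to x = 0: bolt free, dial stopped both ways (0.08 rad play), felt as a hard stop. Over 12 N of load from dial or bolt bends it
- bolt (a joint): travel of the latch bolt, m: 0 locked, grows as it slides to the case's left (+y), 0.030 at its end stop. Slides against about 3 N of friction. If a catch is still out, it stops hard after 2 mm
- bolt_tab (a point): centre of the top face of the orange tab on the bolt, 101 above the case's underside, at (-41.5, 0) in the case frame when locked. Tab 16 (case x) x 28 (case y) x 30 high; the steel bar below it, 180 long and 12 wide, has its top 30 below this point
- tube_tray: bystander: white foam tray holding a block of 3 x 5 capped tubes, 78 x 122 x 60 high, 0.3 kg; stands to the left of the case; origin: centre of its underside
- yellow_box: bystander: yellow lidded freezer box 114 x 114 x 51 high; stands to the right of the case; origin: centre of its underside
- blue_box: bystander: blue freezer box with a pale lid, 104 x 104 x 61 high, beyond the case to the right; origin: centre of its underside
- vial: bystander: small vial with a green cap, 24 across and 45 high, standing loose on top of the case behind and between the dials; origin: centre of its underside
- reagent: bystander: bottle with a blue cap, 54 across and 110 high, beyond the case; origin: centre of its underside
- marker: bystander: black and blue marker pen lying on the bench before the case, 112 long, 13 thick; origin: centre of its underside
- logger: bystander: small white temperature logger, 75 x 50 x 22 high, beyond the case; origin: centre of its underside

How it is judged:
By the outcome, as a careful person would: the job done as asked, in the order asked, and still so for the second after the job is handed in, with the robot touching nothing.
It also fails if it takes over 67 s, if anything falls off the work surface, if the arm or the gripper's body presses on something with over 40 N, if the wrist force passes 120 N, or if a joint passes its speed limit or range.

## Robot

A 7-joint arm with a two-finger parallel gripper is mounted at the origin on the work surface. World frame = base frame: x ahead of the robot, y to its left, z up, the work surface at z = 0. Lengths are in m, angles in rad, forces in N, time in s.
With the tool pointing down it reaches from about 0.425 to 0.875 m from the base axis. Payload 4.7 kg.
Tool frame: the origin (TCP) lies midway between the tips of the shut fingers; the grasp point (between the pads) lies 19 mm behind it (arm.grip_point_offset is the z of the grasp point in the tool frame, in m); z points along the fingers, y is the direction in which the jaws open and shut (so a half turn about z gives the same grasp; the last joint's range is limited). The gripper opens to 87 mm and grips with 3 to 60 N. Pads are 19 mm wide; open, the fingers measure 117 mm over their backs; the gripper's body (75 mm by 190 mm) begins 51 mm behind the grasp point.
Start: joints at [1.22, 0.321, -0.07, 1.45, 0.023, 1.371, -0.057], TCP at [0.232, -0.607, 0.223] pointing down, gripper open.
Joint ranges: [-2.86, 2.86], [-0.3, 2.09], [-1.38, 1.24], [0.06, 2.45], [-1.56, 4.7], [0.09, 2.05], [-2.69, 2.69]. Speed limits (rad/s): [2.57, 2.57, 3.14, 3.14, 3.14, 3.14, 3.14].

## Interface

Orientations are given as [roll, pitch, yaw] about the fixed x, y, z axes, in that order (R = Rz(yaw) Ry(pitch) Rx(roll)).
In Python, from rig import read_state, vision, order, spotter, arm gives the robot as it stands.
- The arm moves only by the tool jog_arm, never from a script. Its argument "series" is text: rows parted by semicolons, each of 7 numbers parted by spaces: the shift along the tool's x, y, z in mm, then the turn, a rotation vector about the tool's x, y, z in degrees, then the opening, from 0 (shut) to 1 (fully open). A call has 1 to 20 rows; each row is the pose to reach, as a shift and turn from the pose commanded when the call began, along the tool's axes at that moment; what a row does not reach only later rows make up. A row lasts 1/8 s, in which the tool goes at most 62.5 mm and 10.7 degrees, less where a joint would pass 70% of its speed; a pose out of reach is approached as far as the arm can. A call with a gripper value outside its range is refused whole. The fingers move at their own pace and stop on an object; "newtons" is the grip in N (left out, the last holds). Time passes only in rows, so rows that repeat a pose let the fingers close. It gives the time, the measured TCP pose, the force and the opening at its end, in the units of the state.
- read_state(): the state, without advancing time (a new reading comes with each control period).
- vision.capture(name): name is "scene" or "top"; returns (picture, depth): 480x640x3 uint8, blue, green, red; 480x640 float32, m along the optical axis (not along the pixel's ray), 0 where there is no reading.
- vision.get_calibration(name): a dict with "fovy" (degrees; the focal length in pixels is half the picture's height over the tangent of half this angle, whatever the lens; pixels are square), "cx", "cy" (the principal point, pixels), "R" (3x3) and "t" (3): a world point X has camera coordinates R X + t. Camera axes: x right, y down, z forward; pixel columns grow to the right and rows downward; lengths in m; the calibration is good to about 2 mm. A picture is of the moment at which its call begins. get_calibration takes no time and is no camera call.
- order.job_done(): hands the job in, once; it reports no verdict.
Trained networks look in the newest picture that a camera, given by its name, has taken for a name from the list of things; names that differ only in an ending like _2 or _b are one class to them, and where a whole thing is asked for, a point or a joint stands for the part that bears it (a point fixed in the world has none). Each returns a list of dicts, best first, with "score" (0 to 1); they miss things now and then, are a little off and sometimes report something else, mostly with a low value. They report only what shows in the picture. A call takes as long as a camera call.
- spotter.outline_of(camera, query): "mask" (480x640 bool, what is visible of it) and "pixel" ([column, row] in pixels, amid what is visible of it).
The state is a dict: "clock": time; "joint_pos": joint angles; "dq": joint speeds; "effort": joint torques, N m; "ee_pos": TCP position; "ee_rot": TCP orientation; "wrist_force": force on the tool from outside, world axes, zero at the start; "wrist_torque": the same for the moment, N m; "gripper_width": finger opening in m.
Only numpy, scipy, OpenCV 4.12 (cv2) and the standard library are available. Lean on these libraries where they do the work, as an engineer would, in place of code of your own. Each camera call takes 0.05 s, during which the arm holds its last target.

## Working session

There is one attempt and no reset: what is moved stays moved. The work goes in short steps, Python scripts to look and compute and a tool call to move; the robot and the scene stay as the last step left them, time stands still between calls to the robot, and variables do not carry over. Pictures are saved under pics/ and viewed, and the job is handed in when it is done.

Besides the shell and the picture viewer there is one more tool, called after "Emit:" by a JSON object that holds its "fn" and its "kwargs". jog_arm: Moves the arm, as the interface text tells. Its arguments: {"type":"object","properties":{"series":{"type":"string"},"newtons":{"type":"number"}},"required":["series"]}

```bash
ls; mkdir -p pics
python3 - <<'E'
from rig import read_state, vision, order, spotter, arm
import cv2
print(read_state())
print(arm.grip_point_offset,[a for a in dir(arm) if a[0]!='_'])
for n in("scene","top"):
    p,d=vision.capture(n); cv2.imwrite(f"pics/{n}0.png",p); print(n,vision.get_calibration(n))
E
```

```text
pics
{'clock': 0.0, 'joint_pos': array([ 1.22008055,  0.32184541, -0.07010544,  1.45169825,  0.0225962 ,
        1.37080185, -0.05692947]), 'dq': array([-0.00047903, -0.00060599, -0.00032663, -0.00124836,  0.00045307,
        0.00104991,  0.00187141]), 'effort': array([-2.88895499e-04, -4.91295254e+01, -4.04369496e-01, -3.12530100e+01,
       -6.40480220e-02,  4.38670255e-02,  2.12813875e-04]), 'ee_pos': array([ 0.23166846, -0.60670491,  0.22143546]), 'ee_rot': array([-3.13962927e+00,  8.94688968e-05,  3.64836379e-01]), 'wrist_force': array([-0.34542757,  0.18620942,  0.22657631]), 'wrist_torque': array([ 0.03916589, -0.00765886, -0.06506131]), 'gripper_width': 0.08688155828202077}
-0.0187 ['PlanningError', 'grip_point_offset']
scene {'fovy': 57.765685467776215, 'cx': 314.7224755882386, 'cy': 238.35634924553503, 'R': array([[ 0.86989063,  0.4932117 ,  0.00570189],
       [ 0.33432295, -0.58107613, -0.7420099 ],
       [-0.36265474,  0.64737373, -0.67036467]]), 't': array([-0.5209645 , -0.10117288,  0.99055609])}
top {'fovy': 45.3559357865837, 'cx': 321.00796659181543, 'cy': 232.93809234780545, 'R': array([[ 0.02946223, -0.99956145, -0.00298156],
       [-0.99063436, -0.02880098, -0.13346932],
       [ 0.13332492,  0.00688594, -0.99104846]]), 't': array([0.02644364, 0.58950009, 1.18842725])}
```

View pics/scene0.png

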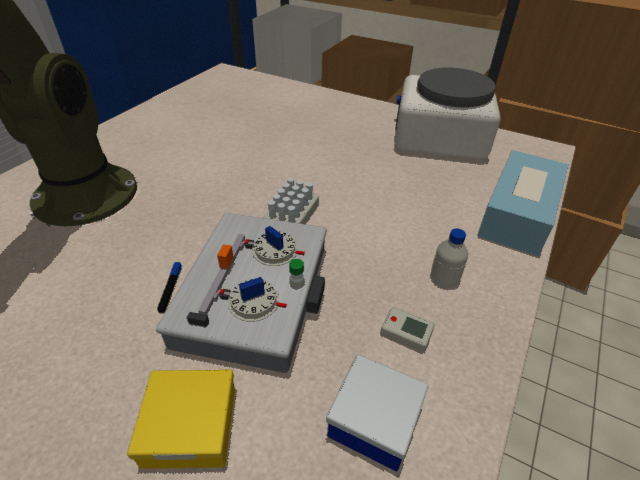

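View pics/top0.png

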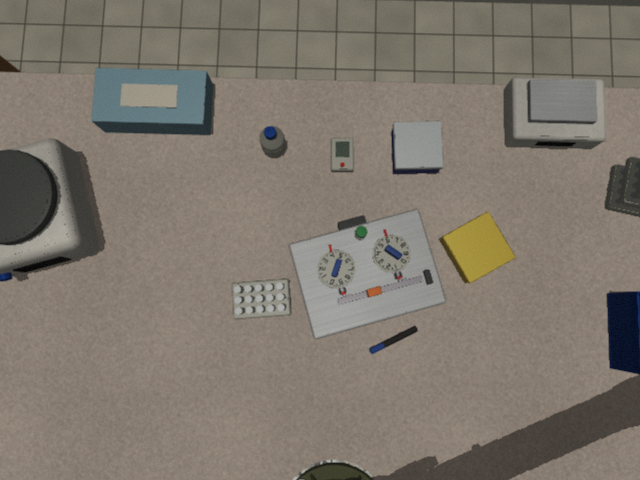

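```bash
cat > h.py <<'E'
from rig import read_state, vision, order, spotter, arm
import numpy as np, cv2
def ray(n,px):
    c=vision.get_calibration(n); f=240/np.tan(np.radians(c['fovy']/2))
    px=np.atleast_2d(px).astype(float)
    d=np.c_[(px[:,0]-c['cx'])/f,(px[:,1]-c['cy'])/f,np.ones(len(px))]
    R=np.array(c['R']);t=np.array(c['t'])
    return -R.T@t, d@R
def atz(n,px,z):
    o,d=ray(n,px); return o+d*((z-o[2])/d[:,2])[:,None]
def cloud(n,depth,mask):
    r,c=np.nonzero(mask&(depth>0)); o,d=ray(n,np.c_[c,r]); return o+d*depth[r,c][:,None]
def proj(n,X):
    c=vision.get_calibration(n); f=240/np.tan(np.radians(c['fovy']/2))
    p=np.atleast_2d(X)@np.array(c['R']).T+c['t']; return np.c_[p[:,0]/p[:,2]*f+c['cx'],p[:,1]/p[:,2]*f+c['cy']]
E
python3 - <<'E'
from h import *
import pickle
np.set_printoptions(precision=4,suppress=True)
S={}
for n in("scene","top"):
    p,d=vision.capture(n); S[n]=(p,d)
    cv2.imwrite(f"pics/{n}_crop.png",cv2.resize(p[195:375,130:350] if n=="scene" else p[200:345,280:450],None,fx=3.5,fy=3.5,interpolation=cv2.INTER_CUBIC))
    for q in("case","dial_left_top","dial_right_top","bolt_tab","catch_left","catch_right","vial"):
        for k,o in enumerate(spotter.outline_of(n,q)[:2]):
            m=o['mask']; S[n,q,k]=o
            P=cloud(n,d,m)
            print(n,q,round(o['score'],2),o['pixel'],m.sum(),np.median(P,0),P[:,2].max() if len(P) else 0)
pickle.dump(S,open('s.pkl','wb'))
E
```

```text
scene case 0.69 [247.5, 295.8] 18585 [ 0.5273 -0.1052  0.0598] 0.10608790693108822
scene case 0.4 [245.3, 244.8] 7 [ 0.4619 -0.0066  0.0693] 0.07197661614104445
scene dial_left_top 0.74 [274.9, 244.3] 982 [0.5179 0.0026 0.0732] 0.10437367317696988
scene dial_right_top 0.83 [252.9, 299.6] 1393 [ 0.5529 -0.1129  0.0734] 0.10488070258775034
scene dial_right_top 0.24 [184.7, 422.2] 9096 [ 0.5763 -0.3017  0.0506] 0.054399197293101276
scene bolt_tab 0.92 [221.1, 262.9] 948 [ 0.4732 -0.0801  0.071 ] 0.10283411659953096
scene bolt_tab 0.58 [255.8, 295.7] 1361 [ 0.5533 -0.1128  0.0734] 0.10488070258775034
scene catch_left 0.45 [246.2, 241.7] 9 [ 0.4619 -0.0066  0.0693] 0.07197661614104445
scene catch_right 0.5 [223.8, 289.1] 42 [ 0.5004 -0.1192  0.0677] 0.07213266085940817
scene vial 0.83 [297.3, 271.4] 371 [ 0.5897 -0.0453  0.0926] 0.10742882623798117
scene vial 0.7 [449.7, 261.6] 1561 [0.7888 0.137  0.0627] 0.11208805124906118
top case 0.59 [362.8, 273.1] 13490 [ 0.5051 -0.0534  0.0611] 0.10903141074406886
top dial_left_top 0.58 [336.2, 268.0] 956 [0.5115 0.0108 0.0738] 0.10903141074406886
top dial_right_top 0.84 [392.8, 253.6] 951 [ 0.5462 -0.104   0.0738] 0.1088390354439599
top bolt_tab 0.83 [380.2, 289.8] 531 [ 0.4701 -0.0763  0.0723] 0.10762821510675491
top catch_left 0.3 [474.7, 249.1] 3055 [ 0.5666 -0.287   0.0512] 0.06089874277797258
top catch_right 0.41 [396.9, 275.1] 11 [ 0.4996 -0.1194  0.0712] 0.07477324116119988
top vial 0.71 [361.2, 233.3] 93 [ 0.5846 -0.0376  0.105 ] 0.11004774552466645
```

Run:
```python
from h import *
import pickle
np.set_printoptions(precision=4,suppress=True)
S=pickle.load(open('s.pkl','rb'))
for n in("scene","top"):
    p,d=S[n]; hsv=cv2.cvtColor(p,cv2.COLOR_BGR2HSV)
    blue=cv2.inRange(hsv,(105,150,60),(125,255,255)); org=cv2.inRange(hsv,(5,180,120),(15,255,255))
    for nm,M in(("blue",blue),("org",org)):
        k,l,st,ce=cv2.connectedComponentsWithStats(M)
        for i in range(1,k):
            if 15<st[i,4]<800:
                P=cloud(n,d,l==i)
                print(n,nm,st[i],ce[i],np.median(P,0), 'z%',np.percentile(P[:,2],[10,50,90]))
```

```text
scene blue [397  96   4   8  21] [398.1429  98.8571] [0.4762 0.6898 0.0664] z% [0.0582 0.0664 0.0718]
scene blue [266 226  17  12  89] [273.5618 231.8989] [0.5121 0.0088 0.1023] z% [0.1015 0.1023 0.1035]
scene blue [451 229  15  15 176] [457.7386 235.8409] [0.7889 0.1487 0.1091] z% [0.1003 0.1091 0.1107]
scene blue [171 262  10  13  87] [175.7471 268.3103] [ 0.352  -0.0832  0.0131] z% [0.0102 0.0131 0.0147]
scene blue [240 277  23  13 135] [250.5481 283.0741] [ 0.5474 -0.1058  0.1025] z% [0.1014 0.1025 0.1037]
scene org [218 245  13  12 104] [224.0865 250.3942] [ 0.4664 -0.0677  0.1007] z% [0.0996 0.1007 0.1016]
top blue [265 127  11  11 100] [269.72 131.92] [0.786  0.1549 0.1102] z% [0.1071 0.1102 0.1131]
top blue [  0 273   9   8  52] [  3.9231 276.0769] [0.4755 0.6953 0.0705] z% [0.0666 0.0705 0.0741]
top blue [637 292   3  57 106] [638.3774 314.0283] [ 0.4396 -0.5821  0.12  ] z% [0.1171 0.12   0.1228]
top blue [370 344  14   9  64] [376.4219 347.8906] [ 0.3488 -0.0803  0.0134] z% [0.0103 0.0134 0.0165]
```

View crops.

View pics/top_crop.png

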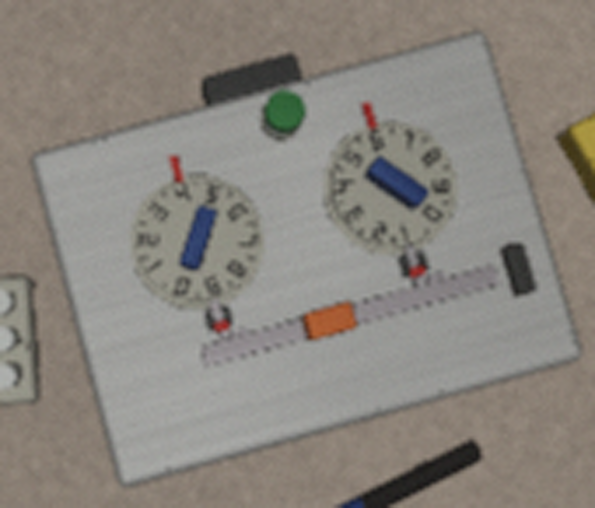

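View pics/scene_crop.png

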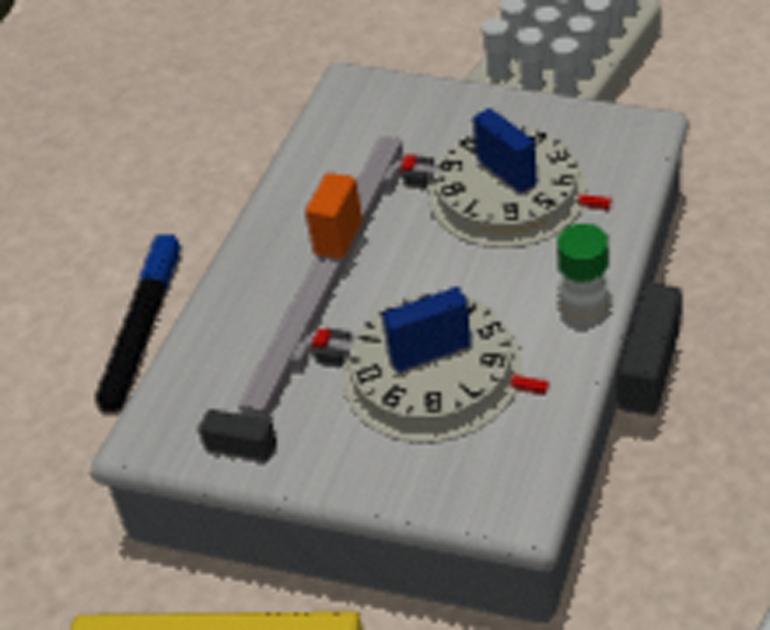

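Run:
```python
from h import *
import pickle
np.set_printoptions(precision=4,suppress=True)
S=pickle.load(open('s.pkl','rb'))
# disc fits from both cams: dial mask cloud near z=.073
for n in("scene","top"):
    p,d=S[n]; hsv=cv2.cvtColor(p,cv2.COLOR_BGR2HSV)
    for q in("dial_left_top","dial_right_top"):
        m=S[n,q,0]['mask']; cs,_=cv2.findContours(m.astype(np.uint8),cv2.RETR_EXTERNAL,cv2.CHAIN_APPROX_NONE)
        c=max(cs,key=cv2.contourArea); h=cv2.convexHull(c)[:,0,:]
        W=atz(n,h,.073)
        A=np.c_[2*W[:,:2],np.ones(len(W))];s=np.linalg.lstsq(A,(W[:,:2]**2).sum(1),rcond=None)[0]
        print(n,q,'disc c',s[:2],'r',np.sqrt(s[2]+s[0]**2+s[1]**2))
    B=cv2.inRange(hsv,(100,110,40),(130,255,255))
    O=cv2.inRange(hsv,(3,150,90),(18,255,255))
    for nm,M in(("B",B),("O",O)):
        k,l,st,ce=cv2.connectedComponentsWithStats(M)
        for i in range(1,k):
            P=cloud(n,d,l==i)
            if not 20<st[i,4]<600: continue
            if not(.42<P[:,0].mean()<.6 and -.15<P[:,1].mean()<.05): continue
            W=P[P[:,2]>.096][:,:2]
            if len(W)<5: continue
            (cx,cy),sz,a=cv2.minAreaRect((W*1000).astype(np.float32))
            u,s,v=np.linalg.svd(W-W.mean(0),full_matrices=0)
            print(n,nm,st[i],'mean',W.mean(0),'rect',cx,cy,sz,a,'pca deg',np.degrees(np.arctan2(v[0,1],v[0,0])))
    # case yaw from lid points
    P=cloud(n,d,S[n,'case',0]['mask']); W=P[np.abs(P[:,2]-.06)<.005][:,:2]
    print(n,'lid',cv2.minAreaRect((W*1000).astype(np.float32)))
```

```text
scene dial_left_top disc c [0.5097 0.0106] r 0.038770803753499235
scene dial_right_top disc c [ 0.5475 -0.1065] r 0.03724852539070908
scene B [266 226  17  24 277] mean [0.5137 0.0075] rect 512.1268310546875 9.359525680541992 (12.494841575622559, 34.9436149597168) 73.50596618652344 pca deg -15.431020451140418
scene B [240 277  24  24 405] mean [ 0.5484 -0.1065] rect 547.4384765625 -105.24911499023438 (35.625545501708984, 13.555439949035645) 55.47853469848633 pca deg -124.00527174456597
scene O [218 245  14  24 210] mean [ 0.4676 -0.0689] rect 466.62255859375 -68.34290313720703 (15.215474128723145, 28.361141204833984) 15.8482666015625 pca deg -74.09589138641196
scene lid ((505.6380920410156, -55.44017028808594), (205.49365234375, 287.99456787109375), 17.163921356201172)
top dial_left_top disc c [0.5122 0.0103] r 0.035712271124012124
top dial_right_top disc c [ 0.5481 -0.1047] r 0.03588624205351903
top B [385 245  17  13  93] mean [ 0.5467 -0.1037] rect 546.8689575195312 -103.46376037597656 (33.62990188598633, 9.676278114318848) 55.252376556396484 pca deg -123.64812881469841
top B [332 260   9  17  80] mean [0.5107 0.0107] rect 511.0760498046875 10.633027076721191 (8.934417724609375, 32.61455154418945) 73.09101104736328 pca deg 162.5936348662669
top O [367 287  15  10  96] mean [ 0.4657 -0.0665] rect 465.6912841796875 -66.6019515991211 (13.87667179107666, 25.743886947631836) 17.640893936157227 pca deg 105.31289914346017
top lid ((506.53826904296875, -55.04322814941406), (205.67547607421875, 285.8108215332031), 17.12980842590332)
```

```bash
cat >> h.py <<'E'
from scipy.spatial.transform import Rotation as Ro
def go(xyz,yawdeg):
    "shift mm/ rotvec deg in the present tool frame (measured pose) to reach tool-down pose"
    s=read_state(); R0=Ro.from_euler('xyz',s['ee_rot'])
    R1=Ro.from_euler('xyz',[np.pi,0,np.radians(yawdeg)])
    print('shift mm',np.round(R0.inv().apply(np.array(xyz)-s['ee_pos'])*1000,1),'rv',np.round((R0.inv()*R1).as_rotvec(degrees=True),2))
def st():
    s=read_state(); print('t',round(s['clock'],2),'pos',np.round(s['ee_pos']*1000,1),'rpy',np.round(np.degrees(s['ee_rot']),2),'F',np.round(s['wrist_force'],1),'M',np.round(s['wrist_torque'],3),'w',round(s['gripper_width']*1000,1),'q',np.round(s['joint_pos'],2))
E
python3 -c "
from h import *
go([.512,.0097,.16],-16.7); st()"
```

```text
shift mm [ 481.8 -476.4   62.5] rv [ 1.00e-02 -0.00e+00  3.76e+01]
t 0.9 pos [ 231.9 -607.3  222.6] rpy [179.99   0.    20.9 ] F [-0.2 -0.3  0.7] M [-0.023  0.03  -0.026] w 86.8 q [ 1.22  0.32 -0.07  1.45  0.02  1.37 -0.06]
```

Emit:
{"fn": "jog_arm", "kwargs": {"series": "30 -30 0 0 0 2 1; 75 -74 0 0 0 5 0.6; 120 -119 0 0 0 9 0.4; 165 -163 0 0 0 12 0.4; 210 -208 0 0 0 16 0.4; 255 -252 0 0 0 20 0.4; 300 -297 5 0 0 23 0.4; 345 -341 15 0 0 27 0.4; 390 -386 25 0 0 31 0.4; 430 -425 35 0 0 34 0.4; 462 -457 48 0 0 37 0.4; 480 -474 58 0 0 37.6 0.4; 482 -476.5 62 0 0 37.6 0.4; 482 -476.5 62 0 0 37.6 0.4; 482 -476.5 62 0 0 37.6 0.4", "newtons": 20}}

```text
clock: 2.78
ee_pos: [0.5121, 0.0081, 0.1609]
ee_rot: [3.141, -0.001, -0.294]
wrist_force: [0.4, 0.4, -0.8]
gripper_width: 0.0349
```

```bash
python3 -c "
from h import *
st();go([.512,.0097,.079],-16.7); print(read_state()['dq'])
p,d=vision.capture('scene'); cv2.imwrite('pics/s1.png',cv2.resize(p[120:360,130:450],None,fx=2.5,fy=2.5))"
```

```text
t 2.77 pos [512.1   8.1 160.9] rpy [ 1.7995e+02 -4.0000e-02 -1.6840e+01] F [ 0.4  0.4 -0.8] M [-0.007  0.038  0.016] w 34.9 q [ 0.56  0.11 -0.67  1.85  0.08  1.2  -1.99]
shift mm [-0.6 -1.6 81.9] rv [ 0.05 -0.04 -0.14]
[ 0.00051312 -0.00166685 -0.00439739 -0.0015008  -0.00299133 -0.00363251
 -0.00344446]
```

Emit:
{"fn": "jog_arm", "kwargs": {"series": "0 0 0 0 0 -10 0.4; 0 0 0 0 0 -20 0.4; 0 0 0 0 0 -30 0.4; 0 0 0 0 0 -40 0.4; 0 0 0 0 0 -50 0.4; 0 0 0 0 0 -60 0.4; 0 0 0 0 0 -70 0.4; 0 0 0 0 0 -80 0.4; 0 0 0 0 0 -90 0.4; 0 0 0 0 0 -100 0.4; 0 0 0 0 0 -110 0.4; 0 0 0 0 0 -120 0.4; 0 0 0 0 0 -130 0.4; 0 0 0 0 0 -140 0.4; 0 0 0 0 0 -150 0.4; 0 0 0 0 0 -160 0.4; 0 0 0 0 0 -170 0.4; 0 0 0 0 0 -179.9 0.4; 0 0 0 0 0 -179.9 0.4; 0 0 0 0 0 -179.9 0.4"}}

```text
clock: 5.32
ee_pos: [0.5122, 0.0092, 0.1607]
ee_rot: [-3.141, 0.0, 2.845]
wrist_force: [0.2, 0.0, -0.3]
gripper_width: 0.0348
```

```bash
python3 -c "
from h import *
st();go([.512,.0097,.079],163.3)
p,d=vision.capture('scene'); cv2.imwrite('pics/s1.png',cv2.resize(p[120:360,130:450],None,fx=2.5,fy=2.5))"
```

```text
t 5.33 pos [512.2   9.2 160.7] rpy [-1.7998e+02  2.0000e-02  1.6298e+02] F [ 0.2  0.  -0.3] M [ 0.09  -0.202 -0.022] w 34.8 q [ 0.79  0.15 -0.92  1.84  0.13  1.21  1.11]
shift mm [ 0.3  0.4 81.7] rv [-0.02  0.02 -0.32]
```

View pics/s1.png

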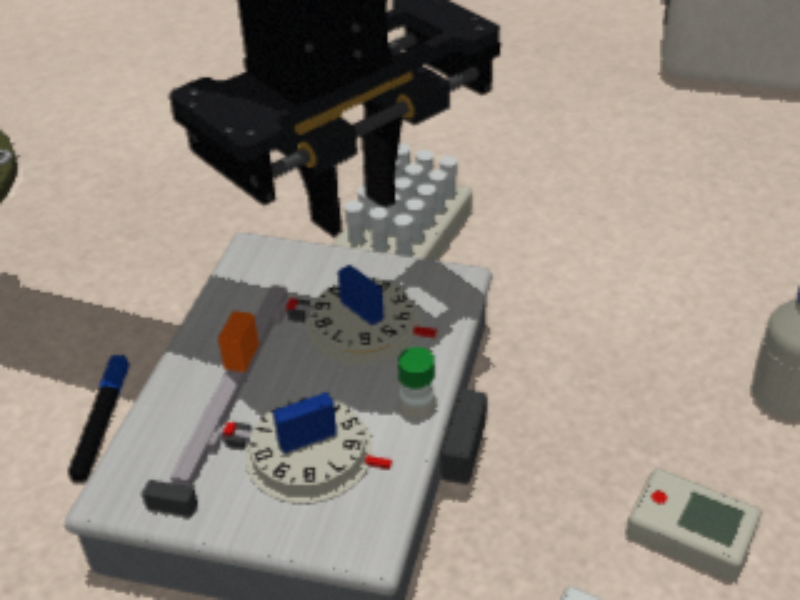

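The gripper hangs open above the left dial at about (345, 200) in the crop, with the blue bar at (360, 293) between the jaws.

Emit:
{"fn": "jog_arm", "kwargs": {"series": "0 0 15 0 0 -0.3 0.4; 0 0 32 0 0 -0.3 0.4; 0 0 48 0 0 -0.3 0.4; 0 0 62 0 0 -0.3 0.4; 0 0 72 0 0 -0.3 0.4; 0 0 79 0 0 -0.3 0.4; 0 0 81 0 0 -0.3 0.4; 0 0 81 0 0 -0.3 0.4"}}

```text
clock: 6.38
ee_pos: [0.5124, 0.0099, 0.0797]
ee_rot: [-3.142, 0.0, 2.854]
wrist_force: [1.2, -1.1, 0.6]
gripper_width: 0.035
```

```bash
python3 -c "
from h import *
st()"
```

```text
t 6.38 pos [512.4   9.9  79.7] rpy [-1.800e+02  3.000e-02  1.635e+02] F [ 1.2 -1.1  0.6] M [ 0.089 -0.189  0.054] w 35.0 q [ 0.74  0.26 -0.9   1.93  0.23  1.06  1.03]
```

Emit:
{"fn": "jog_arm", "kwargs": {"series": "0 0 0 0 0 0 0.2; 0 0 0 0 0 0 0.1; 0 0 0 0 0 0 0; 0 0 0 0 0 0 0; 0 0 0 0 0 0 0", "newtons": 20}}

```text
clock: 7.0
ee_pos: [0.5125, 0.0103, 0.0797]
ee_rot: [3.141, 0.001, 2.854]
wrist_force: [1.8, 2.3, 0.4]
gripper_width: 0.0115
```

```bash
python3 -c "
from h import *
st()"
```

```text
t 7.0 pos [512.5  10.3  79.7] rpy [1.7997e+02 3.0000e-02 1.6352e+02] F [1.8 2.3 0.4] M [ 0.444 -0.317 -0.007] w 11.5 q [ 0.74  0.26 -0.9   1.93  0.23  1.06  1.03]
```

Emit:
{"fn": "jog_arm", "kwargs": {"series": "0 0 0 0 0 1 0; 0 0 0 0 0 4 0; 0 0 0 0 0 8 0; 0 0 0 0 0 12 0; 0 0 0 0 0 16 0; 0 0 0 0 0 19 0; 0 0 0 0 0 21 0; 0 0 0 0 0 22 0"}}

```text
clock: 8.0
ee_pos: [0.5123, 0.01, 0.0797]
ee_rot: [3.141, 0.0, 2.469]
wrist_force: [0.8, 1.9, 1.5]
gripper_width: 0.0118
```

```bash
python3 -c "
from h import *
st()"
```

```text
t 8.0 pos [512.3  10.   79.7] rpy [1.7999e+02 2.0000e-02 1.4146e+02] F [0.8 1.9 1.5] M [ 0.487 -0.238  0.064] w 11.8 q [ 0.69  0.24 -0.84  1.93  0.21  1.05  0.66]
```

Emit:
{"fn": "jog_arm", "kwargs": {"series": "0 0 0 0 0 1 0; 0 0 0 0 0 2 0; 0 0 0 0 0 3 0"}}

```text
clock: 8.38
ee_pos: [0.5123, 0.01, 0.0797]
ee_rot: [3.141, 0.0, 2.416]
wrist_force: [-0.1, 2.6, 3.9]
gripper_width: 0.0123
```

```bash
python3 -c "
from h import *
st()"
```

```text
t 8.38 pos [512.3  10.   79.7] rpy [1.7999e+02 1.0000e-02 1.3844e+02] F [-0.1  2.6  3.9] M [ 0.548 -0.193  0.063] w 12.3 q [ 0.68  0.24 -0.83  1.93  0.2   1.05  0.61]
```

Emit:
{"fn": "jog_arm", "kwargs": {"series": "0 0 0 0 0 1 0; 0 0 0 0 0 2 0; 0 0 0 0 0 3 0"}}

```text
clock: 8.75
ee_pos: [0.5123, 0.01, 0.0797]
ee_rot: [3.141, 0.0, 2.364]
wrist_force: [-0.5, 3.4, 4.3]
gripper_width: 0.0117
```

```bash
python3 -c "
from h import *
st()"
```

```text
t 8.75 pos [512.3  10.   79.7] rpy [1.7999e+02 1.0000e-02 1.3544e+02] F [-0.5  3.4  4.3] M [ 0.613 -0.077  0.089] w 11.7 q [ 0.68  0.24 -0.82  1.93  0.2   1.05  0.56]
```

Emit:
{"fn": "jog_arm", "kwargs": {"series": "0 0 0 0 0 0.7 0; 0 0 0 0 0 1.4 0"}}

```text
clock: 9.0
ee_pos: [0.5123, 0.01, 0.0797]
ee_rot: [3.141, 0.0, 2.34]
wrist_force: [-0.1, 2.5, 5.4]
gripper_width: 0.0116
```

```bash
python3 -c "
from h import *
st()"
```

```text
t 9.0 pos [512.3  10.   79.7] rpy [1.7999e+02 1.0000e-02 1.3406e+02] F [-0.1  2.5  5.4] M [ 0.672 -0.1    0.104] w 11.6 q [ 0.67  0.24 -0.82  1.93  0.2   1.05  0.54]
```

```bash
python3 -c "
from h import *
st()
p,d=vision.capture('scene'); cv2.imwrite('pics/s2.png',cv2.resize(p[200:330,180:350],None,fx=4.5,fy=4.5,interpolation=cv2.INTER_CUBIC));st()"
```

```text
t 9.0 pos [512.3  10.   79.7] rpy [1.7999e+02 1.0000e-02 1.3406e+02] F [-0.1  2.5  5.4] M [ 0.672 -0.1    0.104] w 11.6 q [ 0.67  0.24 -0.82  1.93  0.2   1.05  0.54]
t 9.05 pos [512.3  10.   79.7] rpy [1.7999e+02 1.0000e-02 1.3403e+02] F [-0.1  3.   5. ] M [ 0.689 -0.13   0.107] w 11.7 q [ 0.67  0.24 -0.82  1.93  0.2   1.05  0.54]
```

View pics/s2.png

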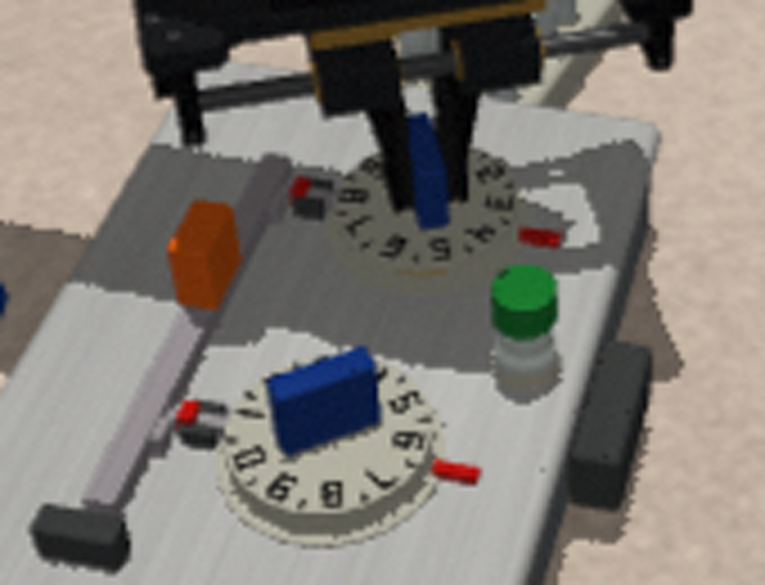

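The left catch (red block at (300, 190)) still looks out, and the index at (540, 237) sits between 3 and 4. I'll carry on slowly.

Emit:
{"fn": "jog_arm", "kwargs": {"series": "0 0 0 0 0 0.7 0; 0 0 0 0 0 1.4 0"}}

```text
clock: 9.3
ee_pos: [0.5123, 0.01, 0.0797]
ee_rot: [3.141, 0.0, 2.315]
wrist_force: [-1.0, 3.0, 4.9]
gripper_width: 0.0119
```

```bash
python3 -c "
from h import *
st()"
```

```text
t 9.3 pos [512.3  10.   79.7] rpy [1.7999e+02 1.0000e-02 1.3266e+02] F [-1.   3.   4.9] M [ 0.634 -0.135  0.078] w 11.9 q [ 0.67  0.24 -0.81  1.93  0.2   1.05  0.52]
```

Emit:
{"fn": "jog_arm", "kwargs": {"series": "0 0 0 0 0 0.7 0; 0 0 0 0 0 1.4 0; 0 0 0 0 0 2.1 0"}}

```text
clock: 9.68
ee_pos: [0.5122, 0.0099, 0.0797]
ee_rot: [3.142, 0.0, 2.279]
wrist_force: [-0.6, 2.6, 4.7]
gripper_width: 0.0121
```

```bash
python3 -c "
from h import *
st()"
```

```text
t 9.68 pos [512.2   9.9  79.7] rpy [180.     0.   130.56] F [-0.6  2.6  4.7] M [ 0.621 -0.085  0.129] w 12.1 q [ 0.66  0.24 -0.81  1.93  0.2   1.05  0.48]
```

Emit:
{"fn": "jog_arm", "kwargs": {"series": "0 0 0 0 0 0.7 0; 0 0 0 0 0 1.4 0"}}

```text
clock: 9.93
ee_pos: [0.5122, 0.0099, 0.0797]
ee_rot: [3.142, 0.0, 2.254]
wrist_force: [-0.9, 4.0, 4.5]
gripper_width: 0.0117
```

```bash
python3 -c "
from h import *
st()"
```

```text
t 9.93 pos [512.2   9.9  79.7] rpy [1.8000e+02 1.0000e-02 1.2915e+02] F [-0.9  4.   4.5] M [ 0.646 -0.121  0.114] w 11.7 q [ 0.66  0.24 -0.8   1.93  0.19  1.05  0.46]
```

Emit:
{"fn": "jog_arm", "kwargs": {"series": "0 0 0 0 0 0.7 0; 0 0 0 0 0 1.4 0"}}

```text
clock: 10.18
ee_pos: [0.5122, 0.0099, 0.0797]
ee_rot: [3.142, 0.0, 2.23]
wrist_force: [-0.4, 2.1, 5.4]
gripper_width: 0.0119
```

```bash
python3 -c "
from h import *
st()"
```

```text
t 10.18 pos [512.2   9.9  79.7] rpy [180.     0.   127.76] F [-0.4  2.1  5.4] M [ 0.702 -0.093  0.085] w 11.9 q [ 0.66  0.23 -0.8   1.93  0.19  1.05  0.43]
```

Emit:
{"fn": "jog_arm", "kwargs": {"series": "0 0 0 0 0 0.7 0; 0 0 0 0 0 1.4 0; 0 0 0 0 0 2.1 0"}}

```text
clock: 10.55
ee_pos: [0.5122, 0.0099, 0.0797]
ee_rot: [-3.142, 0.0, 2.193]
wrist_force: [0.6, 2.7, 5.5]
gripper_width: 0.0117
```

```bash
python3 -c "
from h import *
st()
p,d=vision.capture('scene'); cv2.imwrite('pics/s3.png',cv2.resize(p[200:330,180:350],None,fx=4.5,fy=4.5,interpolation=cv2.INTER_CUBIC));st()"
```

```text
t 10.55 pos [512.2   9.9  79.7] rpy [-180.      0.    125.65] F [0.6 2.7 5.5] M [ 0.658 -0.014  0.073] w 11.7 q [ 0.65  0.23 -0.8   1.93  0.19  1.05  0.4 ]
t 10.6 pos [512.2   9.9  79.7] rpy [-179.99    0.    125.63] F [-1.   3.   5.6] M [ 0.615 -0.065  0.064] w 11.8 q [ 0.65  0.23 -0.8   1.93  0.19  1.05  0.4 ]
```

View pics/s3.png

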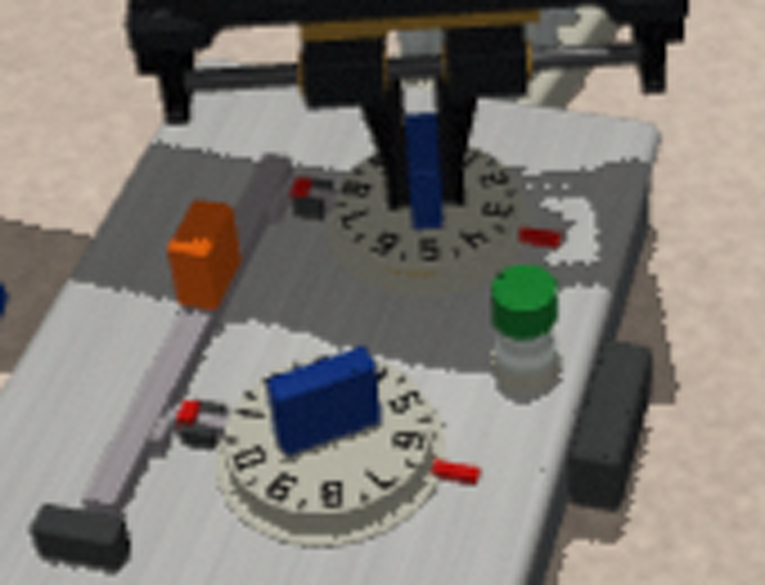

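```bash
python3 -c "
from h import *
y=np.radians(17.15)
for a in (0,36,-36,18):
  t=y+np.radians(a)
  q=proj('scene',[.5122+.028*np.cos(t),.0099+.028*np.sin(t),.073])[0]; print(a,(q-[180,200])*4.5)
q=proj('scene',[.5122,.0099,.073])[0]; print((q-[180,200])*4.5)
q=proj('scene',[.5122+.045*np.cos(y),.0099+.045*np.sin(y),.073])[0]; print((q-[180,200])*4.5)
"
```

```text
0 [495.79304622 209.52973913]
36 [493.33588076 179.57037368]
-36 [471.19211624 236.2120963 ]
18 [498.06256475 194.20717715]
[426.18978549 198.66720715]
[538.4440356  216.18600396]
```

The 3 sits at (497, 210), which matches the projected position for angle 0. The catch hasn't dropped, so I'm carrying on toward −0.22.

Emit:
{"fn": "jog_arm", "kwargs": {"series": "0 0 0 0 0 0.7 0; 0 0 0 0 0 1.4 0; 0 0 0 0 0 2.1 0"}}

```text
clock: 10.98
ee_pos: [0.5122, 0.0099, 0.0797]
ee_rot: [-3.141, 0.0, 2.156]
wrist_force: [-0.4, 1.9, 5.7]
gripper_width: 0.0118
```

```bash
python3 -c "
from h import *
st()"
```

```text
t 10.97 pos [512.2   9.9  79.7] rpy [-179.99    0.    123.55] F [-0.4  1.9  5.7] M [ 0.64  -0.094  0.071] w 11.8 q [ 0.65  0.23 -0.79  1.93  0.19  1.05  0.36]
```

Emit:
{"fn": "jog_arm", "kwargs": {"series": "0 0 0 0 0 0.7 0; 0 0 0 0 0 1.4 0; 0 0 0 0 0 2.1 0"}}

```text
clock: 11.35
ee_pos: [0.5122, 0.0099, 0.0797]
ee_rot: [-3.141, 0.0, 2.12]
wrist_force: [-0.1, 2.2, 5.4]
gripper_width: 0.012
```

```bash
python3 -c "
from h import *
st()"
```

```text
t 11.35 pos [512.2   9.9  79.7] rpy [-1.7999e+02  1.0000e-02  1.2146e+02] F [-0.1  2.2  5.4] M [ 0.635 -0.008  0.061] w 12.0 q [ 0.65  0.23 -0.79  1.93  0.19  1.05  0.33]
```

Emit:
{"fn": "jog_arm", "kwargs": {"series": "0 0 0 0 0 0.7 0; 0 0 0 0 0 1.4 0; 0 0 0 0 0 2.1 0"}}

```text
clock: 11.72
ee_pos: [0.5121, 0.0098, 0.0797]
ee_rot: [-3.141, 0.0, 2.083]
wrist_force: [-1.1, 2.7, 5.3]
gripper_width: 0.0119
```

```bash
python3 -c "
from h import *
st()"
```

```text
t 11.72 pos [512.1   9.8  79.7] rpy [-179.99    0.    119.34] F [-1.1  2.7  5.3] M [0.633 0.037 0.086] w 11.9 q [ 0.64  0.23 -0.78  1.93  0.19  1.05  0.29]
```

Emit:
{"fn": "jog_arm", "kwargs": {"series": "0 0 0 0 0 0.7 0; 0 0 0 0 0 1.4 0"}}

```text
clock: 11.98
ee_pos: [0.5121, 0.0098, 0.0797]
ee_rot: [-3.141, 0.0, 2.059]
wrist_force: [-0.5, 2.6, 5.9]
gripper_width: 0.0118
```

```bash
python3 -c "
from h import *
st()
p,d=vision.capture('scene'); cv2.imwrite('pics/s4.png',cv2.resize(p[200:330,180:350],None,fx=4.5,fy=4.5,interpolation=cv2.INTER_CUBIC));st()"
```

```text
t 11.97 pos [512.1   9.8  79.7] rpy [-179.99    0.    117.95] F [-0.5  2.6  5.9] M [0.581 0.    0.064] w 11.8 q [ 0.64  0.23 -0.78  1.93  0.18  1.05  0.27]
t 12.03 pos [512.1   9.9  79.7] rpy [-179.99    0.    117.92] F [-0.6  2.4  6.1] M [ 0.602 -0.003  0.032] w 11.8 q [ 0.64  0.23 -0.78  1.93  0.18  1.05  0.27]
```

View pics/s4.png

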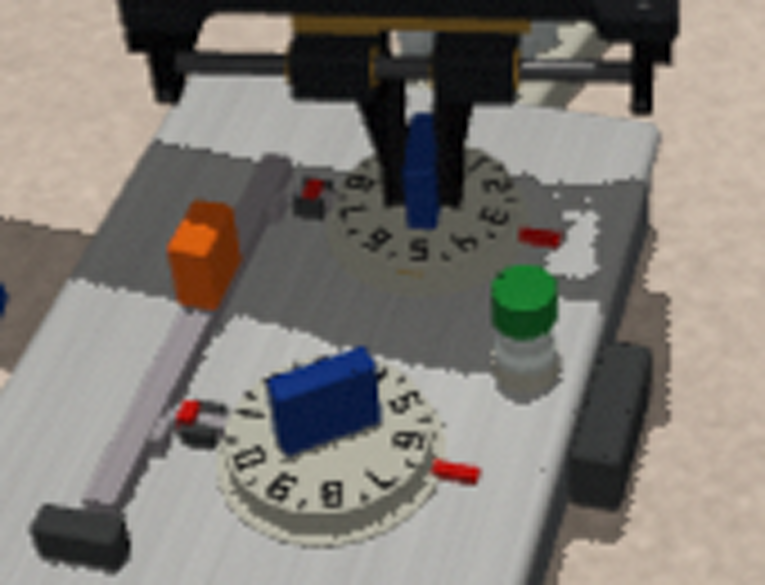

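The left catch's red block has moved from x≈300 to x≈315, so it has dropped in. A gentle feel for the stop will confirm it.

Emit:
{"fn": "jog_arm", "kwargs": {"series": "0 0 0 0 0 0.6 0; 0 0 0 0 0 1.2 0"}}

```text
clock: 12.28
ee_pos: [0.5121, 0.0098, 0.0797]
ee_rot: [-3.141, 0.0, 2.038]
wrist_force: [-0.6, 2.4, 5.3]
gripper_width: 0.0122
```

```bash
python3 -c "
from h import *
st()"
```

```text
t 12.28 pos [512.1   9.8  79.7] rpy [-179.98    0.    116.75] F [-0.6  2.4  5.3] M [ 0.619 -0.016  0.113] w 12.2 q [ 0.64  0.23 -0.77  1.93  0.18  1.05  0.25]
```

Emit:
{"fn": "jog_arm", "kwargs": {"series": "0 0 0 0 0 0.5 0; 0 0 0 0 0 0.5 0"}}

```text
clock: 12.52
ee_pos: [0.5121, 0.0099, 0.0797]
ee_rot: [-3.141, 0.0, 2.029]
wrist_force: [0.4, 2.3, 5.6]
gripper_width: 0.0117
```

```bash
python3 -c "
from h import *
st()"
```

```text
t 12.53 pos [512.1   9.9  79.7] rpy [-179.98    0.    116.26] F [0.4 2.3 5.6] M [0.589 0.056 0.055] w 11.7 q [ 0.63  0.23 -0.77  1.93  0.18  1.05  0.24]
```

Emit:
{"fn": "jog_arm", "kwargs": {"series": "0 0 0 0 0 0.6 0; 0 0 0 0 0 1.2 0"}}

```text
clock: 12.78
ee_pos: [0.5121, 0.0098, 0.0797]
ee_rot: [-3.141, 0.0, 2.008]
wrist_force: [-1.5, 1.3, 5.6]
gripper_width: 0.0117
```

```bash
python3 -c "
from h import *
st()"
```

```text
t 12.78 pos [512.1   9.8  79.7] rpy [-1.7998e+02  1.0000e-02  1.1507e+02] F [-1.5  1.3  5.6] M [ 0.595 -0.025  0.287] w 11.7 q [ 0.63  0.23 -0.77  1.93  0.18  1.05  0.22]
```

The moment jumped to 0.287 N m, which is the hard stop. I'll back off into the play, release and rise.

Emit:
{"fn": "jog_arm", "kwargs": {"series": "0 0 0 0 0 -1 0; 0 0 0 0 0 -2 0; 0 0 0 0 0 -2.5 0; 0 0 0 0 0 -2.5 0"}}

```text
clock: 13.28
ee_pos: [0.5121, 0.0098, 0.0797]
ee_rot: [-3.141, -0.0, 2.052]
wrist_force: [-1.5, 3.2, 5.9]
gripper_width: 0.0116
```

```bash
python3 -c "
from h import *
st()"
```

```text
t 13.28 pos [512.1   9.8  79.7] rpy [-1.7998e+02 -1.0000e-02  1.1755e+02] F [-1.5  3.2  5.9] M [ 0.652  0.005 -0.019] w 11.6 q [ 0.64  0.23 -0.78  1.93  0.18  1.05  0.26]
```

Emit:
{"fn": "jog_arm", "kwargs": {"series": "0 0 0 0 0 0 0.2; 0 0 0 0 0 0 0.4; 0 0 0 0 0 0 0.4; 0 0 -15 0 0 0 0.4; 0 0 -40 0 0 0 0.4; 0 0 -60 0 0 0 0.4; 0 0 -70 0 0 0 0.4"}}

```text
clock: 14.15
ee_pos: [0.513, 0.0099, 0.1515]
ee_rot: [3.14, 0.002, 2.053]
wrist_force: [0.7, 0.2, 0.3]
gripper_width: 0.0347
```

```bash
python3 -c "
from h import *
st();go([.5478,-.1050,.079],55.4);go([.5478,-.1050,.079],-124.6)
p,d=vision.capture('scene'); cv2.imwrite('pics/s5.png',cv2.resize(p[200:330,180:350],None,fx=4.5,fy=4.5,interpolation=cv2.INTER_CUBIC))"
```

```text
t 14.15 pos [513.    9.9 151.5] rpy [1.7989e+02 1.1000e-01 1.1760e+02] F [0.7 0.2 0.3] M [-0.016 -0.087  0.003] w 34.7 q [ 0.67  0.14 -0.79  1.86  0.11  1.19  0.33]
shift mm [-117.8  -22.5   72.7] rv [1.60e-01 4.00e-02 6.22e+01]
shift mm [-117.8  -22.5   72.7] rv [-4.000e-02  1.800e-01 -1.178e+02]
```

View pics/s5.png

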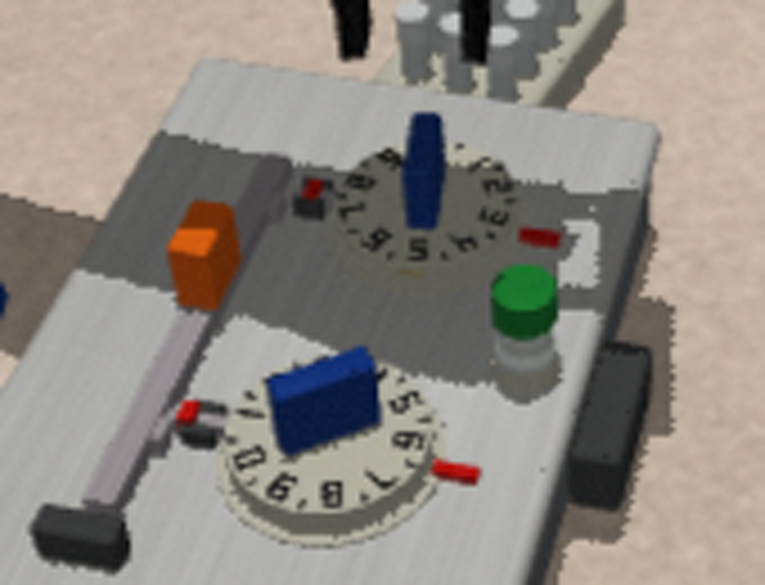

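Left catch in (red block at (315, 188)), right one out at (188, 412). Next is the right dial.

Emit:
{"fn": "jog_arm", "kwargs": {"series": "-12 -2 0 0 0 6 0.4; -30 -6 0 0 0 16 0.4; -50 -10 0 0 0 26 0.4; -70 -14 0 0 0 36 0.4; -90 -18 0 0 0 46 0.4; -107 -21 0 0 0 55 0.4; -115 -22.5 0 0 0 60 0.4; -118 -22.5 0 0 0 62.2 0.4; -118 -22.5 5 0 0 62.2 0.4; -118 -22.5 5 0 0 62.2 0.4"}}

```text
clock: 15.45
ee_pos: [0.5463, -0.1045, 0.1438]
ee_rot: [-3.14, 0.0, 0.969]
wrist_force: [0.0, 1.0, -0.5]
gripper_width: 0.0352
```

```bash
python3 -c "
from h import *
st();go([.5478,-.1050,.079],55.4)
p,d=vision.capture('top'); cv2.imwrite('pics/t5.png',cv2.resize(p[180:345,280:450],None,fx=3.5,fy=3.5,interpolation=cv2.INTER_CUBIC))"
```

```text
t 15.45 pos [ 546.3 -104.5  143.8] rpy [-1.7993e+02  2.0000e-02  5.5500e+01] F [ 0.   1.  -0.5] M [-0.007 -0.079  0.014] w 35.2 q [ 0.67  0.23 -0.6   1.77  0.14  1.19 -0.57]
shift mm [ 0.5  1.6 64.8] rv [-0.07  0.02  0.1 ]
```

View pics/t5.png

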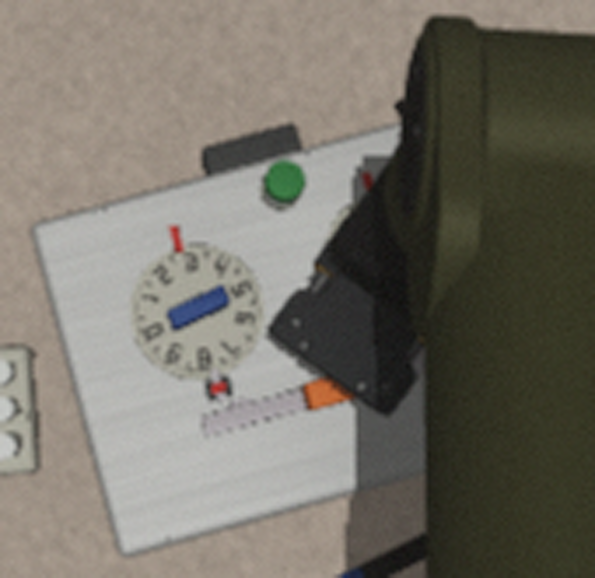

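The left dial reads 3 slightly past the mark and its red block at (218, 386) sits off the bolt. The gripper is over the right dial, so I'll descend and grip.

Emit:
{"fn": "jog_arm", "kwargs": {"series": "0.5 1.5 12 0 0 0 0.4; 0.5 1.5 28 0 0 0 0.4; 0.5 1.5 43 0 0 0 0.4; 0.5 1.5 54 0 0 0 0.4; 0.5 1.5 61 0 0 0 0.4; 0.5 1.5 64 0 0 0 0.4; 0.5 1.5 64 0 0 0 0.4; 0.5 1.5 64 0 0 0 0.2; 0.5 1.5 64 0 0 0 0.1; 0.5 1.5 64 0 0 0 0; 0.5 1.5 64 0 0 0 0; 0.5 1.5 64 0 0 0 0", "newtons": 20}}

```text
clock: 17.0
ee_pos: [0.5469, -0.1044, 0.0807]
ee_rot: [-3.138, 0.001, 0.968]
wrist_force: [-5.5, 1.0, 4.4]
gripper_width: 0.0114
```

```bash
python3 -c "
from h import *
st()"
```

```text
t 17.0 pos [ 546.9 -104.4   80.7] rpy [-1.7981e+02  7.0000e-02  5.5440e+01] F [-5.5  1.   4.4] M [ 0.496  0.998 -0.039] w 11.4 q [ 0.65  0.3  -0.59  1.83  0.18  1.07 -0.61]
```

Emit:
{"fn": "jog_arm", "kwargs": {"series": "0 -0.5 0 0 0 0 0; 0 -1 0 0 0 -1 0; 0 -1 0 0 0 -4 0; 0 -1 0 0 0 -8 0; 0 -1 0 0 0 -12 0; 0 -1 0 0 0 -15 0; 0 -1 0 0 0 -17 0; 0 -1 0 0 0 -18 0"}}

```text
clock: 18.0
ee_pos: [0.547, -0.1045, 0.0807]
ee_rot: [-3.14, -0.0, 1.282]
wrist_force: [-4.5, 2.1, 5.5]
gripper_width: 0.0119
```

```bash
python3 -c "
from h import *
st()"
```

```text
t 18.0 pos [ 547.  -104.5   80.7] rpy [-1.7992e+02 -1.0000e-02  7.3470e+01] F [-4.5  2.1  5.5] M [ 0.54   1.028 -0.15 ] w 11.9 q [ 0.69  0.3  -0.64  1.83  0.2   1.08 -0.3 ]
```

Emit:
{"fn": "jog_arm", "kwargs": {"series": "0 -0.6 0 0 0 0 0; 0 -1.2 0 0 0 0 0"}}

```text
clock: 18.25
ee_pos: [0.547, -0.1045, 0.0807]
ee_rot: [3.14, -0.0, 1.281]
wrist_force: [0.1, 0.5, 1.9]
gripper_width: 0.0119
```

```bash
python3 -c "
from h import *
st()
p,d=vision.capture('scene'); cv2.imwrite('pics/s6.png',cv2.resize(p[200:330,180:350],None,fx=4.5,fy=4.5,interpolation=cv2.INTER_CUBIC));st()"
```

```text
t 18.25 pos [ 547.  -104.5   80.7] rpy [ 1.7993e+02 -3.0000e-02  7.3410e+01] F [0.1 0.5 1.9] M [ 0.416  0.29  -0.062] w 11.9 q [ 0.7   0.3  -0.64  1.83  0.2   1.07 -0.31]
t 18.3 pos [ 547.  -104.5   80.7] rpy [ 1.7993e+02 -3.0000e-02  7.3420e+01] F [-1.1  1.3  3.4] M [ 0.493  0.35  -0.054] w 11.9 q [ 0.7   0.3  -0.64  1.83  0.2   1.07 -0.31]
```

View pics/s6.png

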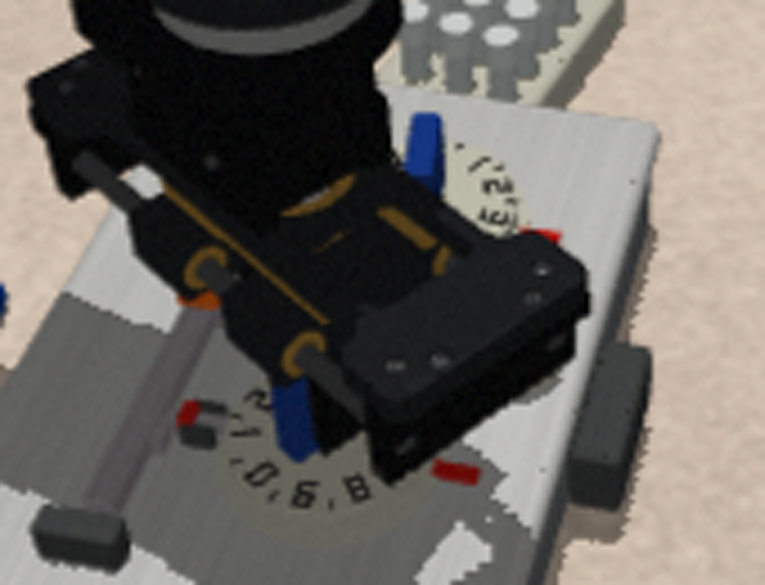

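Right catch still out at (188, 412), side load gone, moment 0.06. Now feeling slowly.

Emit:
{"fn": "jog_arm", "kwargs": {"series": "0 0 0 0 0 -0.8 0; 0 0 0 0 0 -1.6 0; 0 0 0 0 0 -2.4 0"}}

```text
clock: 18.68
ee_pos: [0.547, -0.1045, 0.0807]
ee_rot: [3.141, -0.0, 1.324]
wrist_force: [-0.2, 2.3, 2.3]
gripper_width: 0.0118
```

```bash
python3 -c "
from h import *
st()"
```

```text
t 18.68 pos [ 547.  -104.5   80.7] rpy [ 1.7994e+02 -2.0000e-02  7.5860e+01] F [-0.2  2.3  2.3] M [ 0.539 -0.037 -0.165] w 11.8 q [ 0.7   0.3  -0.64  1.83  0.2   1.07 -0.26]
```

Emit:
{"fn": "jog_arm", "kwargs": {"series": "0 0 0 0 0 -0.4 0; 0 0 0 0 0 -0.4 0"}}

```text
clock: 18.92
ee_pos: [0.547, -0.1046, 0.0807]
ee_rot: [3.14, -0.0, 1.33]
wrist_force: [1.1, 2.9, 2.9]
gripper_width: 0.012
```

```bash
python3 -c "
from h import *
st()"
```

```text
t 18.93 pos [ 547.  -104.6   80.7] rpy [ 1.7994e+02 -2.0000e-02  7.6220e+01] F [1.1 2.9 2.9] M [ 0.6   -0.264 -0.083] w 12.0 q [ 0.7   0.3  -0.64  1.83  0.2   1.07 -0.26]
```

Noise; go on.

Emit:
{"fn": "jog_arm", "kwargs": {"series": "0 0 0 0 0 -0.7 0; 0 0 0 0 0 -1.4 0; 0 0 0 0 0 -1.4 0"}}

```text
clock: 19.3
ee_pos: [0.5469, -0.1045, 0.0807]
ee_rot: [3.141, -0.0, 1.355]
wrist_force: [3.7, 2.4, 1.3]
gripper_width: 0.0119
```

```bash
python3 -c "
from h import *
st()"
```

```text
t 19.3 pos [ 546.9 -104.5   80.7] rpy [ 1.7994e+02 -2.0000e-02  7.7620e+01] F [3.7 2.4 1.3] M [ 0.614 -0.641 -0.059] w 11.9 q [ 0.7   0.3  -0.65  1.83  0.21  1.07 -0.24]
```

Emit:
{"fn": "jog_arm", "kwargs": {"series": "0 0 0 0 0 -0.7 0; 0 0 0 0 0 -1.4 0; 0 0 0 0 0 -2.1 0"}}

```text
clock: 19.68
ee_pos: [0.5469, -0.1046, 0.0807]
ee_rot: [3.141, -0.0, 1.392]
wrist_force: [4.4, 3.5, 0.7]
gripper_width: 0.0118
```

```bash
python3 -c "
from h import *
st()"
```

```text
t 19.68 pos [ 546.9 -104.6   80.7] rpy [ 1.7994e+02 -1.0000e-02  7.9750e+01] F [4.4 3.5 0.7] M [ 0.656 -0.954 -0.126] w 11.8 q [ 0.71  0.3  -0.65  1.83  0.21  1.07 -0.2 ]
```

Emit:
{"fn": "jog_arm", "kwargs": {"series": "0.4 0.4 0 0 0 -0.7 0; 0.6 0.8 0 0 0 -1.4 0"}}

```text
clock: 19.92
ee_pos: [0.547, -0.1045, 0.0807]
ee_rot: [-3.141, 0.001, 1.416]
wrist_force: [0.6, 2.5, 3.8]
gripper_width: 0.0116
```

```bash
python3 -c "
from h import *
st()"
```

```text
t 19.93 pos [ 547.  -104.5   80.7] rpy [-1.7996e+02  4.0000e-02  8.1140e+01] F [0.6 2.5 3.8] M [ 0.514 -0.212 -0.127] w 11.6 q [ 0.71  0.31 -0.66  1.83  0.21  1.08 -0.18]
```

Emit:
{"fn": "jog_arm", "kwargs": {"series": "0 0 0 0 0 -0.7 0; 0 0 0 0 0 -1.4 0"}}

```text
clock: 20.18
ee_pos: [0.547, -0.1045, 0.0807]
ee_rot: [-3.141, 0.001, 1.441]
wrist_force: [0.8, 2.3, 4.8]
gripper_width: 0.012
```

```bash
python3 -c "
from h import *
st()
p,d=vision.capture('scene'); cv2.imwrite('pics/s7.png',cv2.resize(p[200:330,180:350],None,fx=4.5,fy=4.5,interpolation=cv2.INTER_CUBIC));st()"
```

```text
t 20.18 pos [ 547.  -104.5   80.7] rpy [-1.7996e+02  4.0000e-02  8.2540e+01] F [0.8 2.3 4.8] M [ 0.42  -0.138 -0.103] w 12.0 q [ 0.71  0.31 -0.66  1.83  0.21  1.08 -0.15]
t 20.23 pos [ 547.  -104.6   80.7] rpy [-1.7997e+02  3.0000e-02  8.2560e+01] F [-0.   2.1  5.5] M [ 0.45  -0.125 -0.129] w 11.8 q [ 0.71  0.31 -0.66  1.83  0.21  1.08 -0.15]
```

View pics/s7.png

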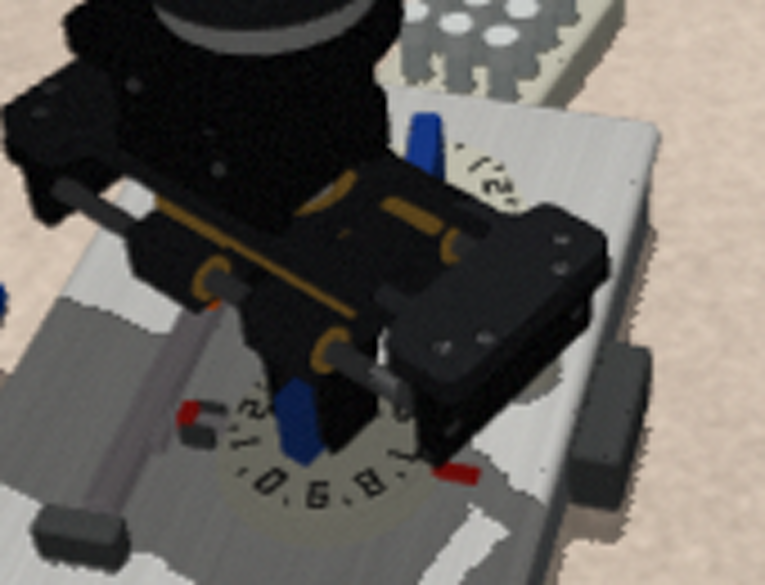

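Right catch still out at (188, 412) and the 7 is nearing its mark. Continuing.

Emit:
{"fn": "jog_arm", "kwargs": {"series": "0 0 0 0 0 -0.7 0; 0 0 0 0 0 -1.4 0; 0 0 0 0 0 -2.1 0"}}

```text
clock: 20.6
ee_pos: [0.547, -0.1045, 0.0807]
ee_rot: [-3.141, 0.001, 1.477]
wrist_force: [-0.2, 1.4, 4.9]
gripper_width: 0.0121
```

```bash
python3 -c "
from h import *
st()"
```

```text
t 20.6 pos [ 547.  -104.5   80.7] rpy [-1.7997e+02  3.0000e-02  8.4630e+01] F [-0.2  1.4  4.9] M [ 0.4   -0.031 -0.09 ] w 12.1 q [ 0.72  0.31 -0.67  1.83  0.22  1.08 -0.12]
```

Emit:
{"fn": "jog_arm", "kwargs": {"series": "0 0 0 0 0 -0.7 0; 0 0 0 0 0 -1.4 0; 0 0 0 0 0 -2.1 0"}}

```text
clock: 20.98
ee_pos: [0.5471, -0.1045, 0.0807]
ee_rot: [-3.141, 0.001, 1.514]
wrist_force: [0.8, 1.2, 5.2]
gripper_width: 0.0117
```

```bash
python3 -c "
from h import *
st()"
```

```text
t 20.98 pos [ 547.1 -104.5   80.7] rpy [-1.7997e+02  3.0000e-02  8.6730e+01] F [0.8 1.2 5.2] M [ 0.428 -0.114 -0.077] w 11.7 q [ 0.72  0.31 -0.67  1.83  0.22  1.08 -0.09]
```

Emit:
{"fn": "jog_arm", "kwargs": {"series": "0 0 0 0 0 -0.7 0; 0 0 0 0 0 -1.4 0; 0 0 0 0 0 -2.1 0"}}

```text
clock: 21.35
ee_pos: [0.5471, -0.1045, 0.0807]
ee_rot: [-3.141, 0.001, 1.55]
wrist_force: [0.5, 2.2, 5.6]
gripper_width: 0.0118
```

```bash
python3 -c "
from h import *
st()
p,d=vision.capture('scene'); cv2.imwrite('pics/s8.png',cv2.resize(p[200:330,180:350],None,fx=4.5,fy=4.5,interpolation=cv2.INTER_CUBIC));st()"
```

```text
t 21.35 pos [ 547.1 -104.5   80.7] rpy [-1.7997e+02  3.0000e-02  8.8830e+01] F [0.5 2.2 5.6] M [ 0.45  -0.049 -0.076] w 11.8 q [ 0.73  0.31 -0.68  1.83  0.22  1.08 -0.05]
t 21.4 pos [ 547.1 -104.6   80.7] rpy [-1.7997e+02  3.0000e-02  8.8860e+01] F [0.8 1.7 5.5] M [ 0.399 -0.139 -0.039] w 11.7 q [ 0.73  0.31 -0.68  1.83  0.22  1.08 -0.05]
```

View pics/s8.png

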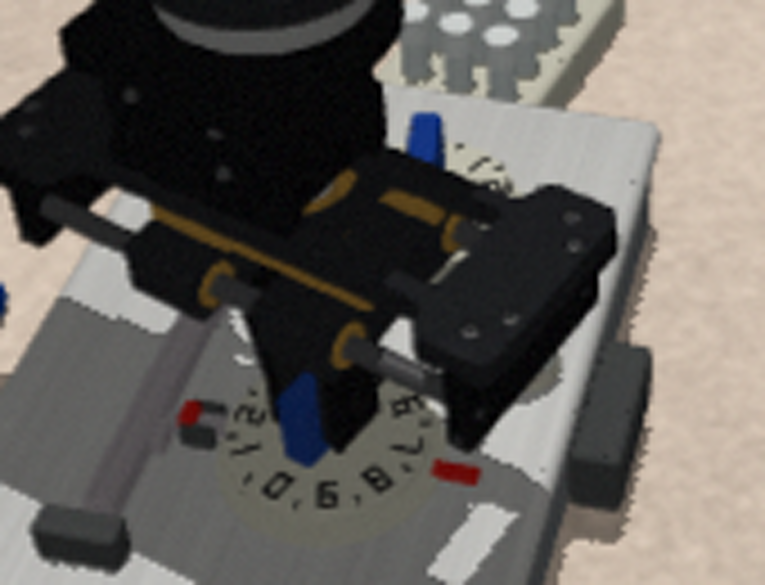

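The 7 is at its mark (about 0), and the right catch is still out at (190, 412). I'm going on in the + direction.

Emit:
{"fn": "jog_arm", "kwargs": {"series": "0 0 0 0 0 -0.7 0; 0 0 0 0 0 -1.4 0; 0 0 0 0 0 -2.1 0"}}

```text
clock: 21.78
ee_pos: [0.5471, -0.1046, 0.0807]
ee_rot: [-3.141, 0.001, 1.587]
wrist_force: [0.7, 2.2, 5.2]
gripper_width: 0.0117
```

```bash
python3 -c "
from h import *
st()"
```

```text
t 21.77 pos [ 547.1 -104.6   80.7] rpy [-1.7997e+02  4.0000e-02  9.0940e+01] F [0.7 2.2 5.2] M [ 0.44  -0.167 -0.04 ] w 11.7 q [ 0.73  0.31 -0.68  1.83  0.22  1.08 -0.02]
```

Emit:
{"fn": "jog_arm", "kwargs": {"series": "0 0 0 0 0 -0.7 0; 0 0 0 0 0 -1.4 0; 0 0 0 0 0 -2.1 0"}}

```text
clock: 22.15
ee_pos: [0.5471, -0.1046, 0.0807]
ee_rot: [-3.141, 0.001, 1.624]
wrist_force: [0.0, 3.2, 4.9]
gripper_width: 0.0121
```

```bash
python3 -c "
from h import *
st()"
```

```text
t 22.15 pos [ 547.1 -104.6   80.7] rpy [-1.7997e+02  3.0000e-02  9.3040e+01] F [0.  3.2 4.9] M [ 0.446 -0.098 -0.047] w 12.1 q [ 0.74  0.31 -0.69  1.83  0.23  1.08  0.02]
```

Emit:
{"fn": "jog_arm", "kwargs": {"series": "0 0 0 0 0 -0.7 0; 0 0 0 0 0 -1.4 0"}}

```text
clock: 22.4
ee_pos: [0.5471, -0.1046, 0.0807]
ee_rot: [-3.141, 0.001, 1.648]
wrist_force: [0.2, 1.7, 5.2]
gripper_width: 0.0117
```

```bash
python3 -c "
from h import *
st()
p,d=vision.capture('scene'); cv2.imwrite('pics/s9.png',cv2.resize(p[200:330,180:350],None,fx=4.5,fy=4.5,interpolation=cv2.INTER_CUBIC));st()"
```

```text
t 22.4 pos [ 547.1 -104.6   80.7] rpy [-1.7997e+02  3.0000e-02  9.4440e+01] F [0.2 1.7 5.2] M [ 0.412 -0.086 -0.055] w 11.7 q [ 0.74  0.31 -0.69  1.83  0.23  1.08  0.04]
t 22.45 pos [ 547.1 -104.5   80.6] rpy [-1.7997e+02  3.0000e-02  9.4460e+01] F [-0.2  2.   5.2] M [ 0.425 -0.141 -0.041] w 12.4 q [ 0.74  0.31 -0.69  1.83  0.23  1.08  0.04]
```

View pics/s9.png

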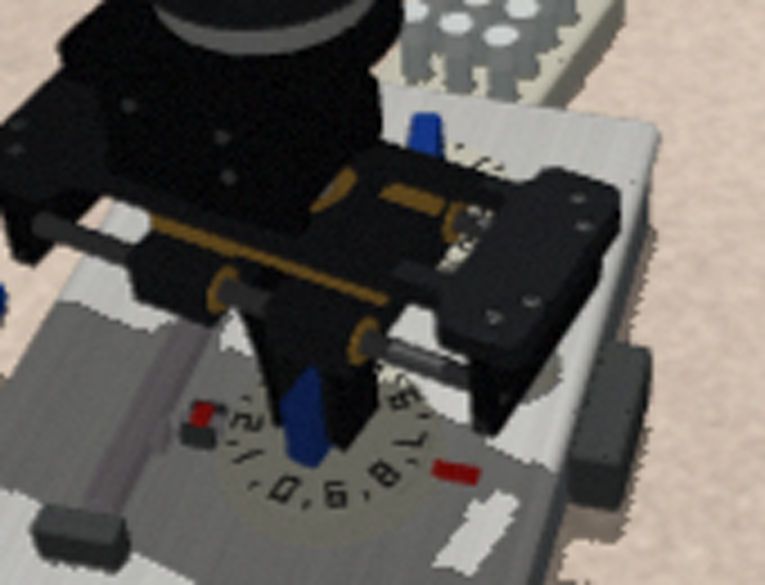

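The right catch's red block has moved from x≈190 to x≈204, so it has dropped in. Feeling gently for the stop.

Emit:
{"fn": "jog_arm", "kwargs": {"series": "0 0 0 0 0 -0.6 0; 0 0 0 0 0 -1.2 0"}}

```text
clock: 22.7
ee_pos: [0.5471, -0.1045, 0.0807]
ee_rot: [-3.141, 0.001, 1.669]
wrist_force: [0.5, 1.8, 4.8]
gripper_width: 0.0121
```

```bash
python3 -c "
from h import *
st()"
```

```text
t 22.7 pos [ 547.1 -104.5   80.7] rpy [-1.7997e+02  3.0000e-02  9.5630e+01] F [0.5 1.8 4.8] M [ 0.439 -0.131 -0.128] w 12.1 q [ 0.74  0.32 -0.7   1.83  0.23  1.08  0.06]
```

Emit:
{"fn": "jog_arm", "kwargs": {"series": "0 0 0 0 0 -0.6 0"}}

```text
clock: 22.82
ee_pos: [0.5471, -0.1045, 0.0807]
ee_rot: [-3.141, 0.0, 1.679]
wrist_force: [0.5, 1.6, 5.4]
gripper_width: 0.0117
```

```bash
python3 -c "
from h import *
st()"
```

```text
t 22.82 pos [ 547.1 -104.5   80.7] rpy [-1.7997e+02  2.0000e-02  9.6210e+01] F [0.5 1.6 5.4] M [ 0.425 -0.15  -0.244] w 11.7 q [ 0.75  0.32 -0.7   1.83  0.23  1.08  0.07]
```

Hard stop felt (0.244 N m). Backing off, releasing and rising.

Emit:
{"fn": "jog_arm", "kwargs": {"series": "0 0 0 0 0 1 0; 0 0 0 0 0 2 0; 0 0 0 0 0 2.4 0; 0 0 0 0 0 2.4 0; 0 0 0 0 0 2.4 0.2; 0 0 0 0 0 2.4 0.4; 0 0 0 0 0 2.4 0.4; 0 0 -15 0 0 2.4 0.4; 0 0 -40 0 0 2.4 0.4; 0 0 -55 0 0 2.4 0.4; 0 0 -60 0 0 2.4 0.4; 0 0 -60 0 0 2.4 0.4"}}

```text
clock: 24.32
ee_pos: [0.5473, -0.1044, 0.1406]
ee_rot: [3.142, 0.0, 1.637]
wrist_force: [0.5, -1.0, 0.1]
gripper_width: 0.035
```

```bash
python3 -c "
from h import *
st();go([.4662,-.0673,.082],107.15)"
```

```text
t 24.32 pos [ 547.3 -104.4  140.6] rpy [1.800e+02 2.000e-02 9.379e+01] F [ 0.5 -1.   0.1] M [-0.04  -0.077  0.019] w 35.0 q [ 0.76  0.25 -0.71  1.77  0.17  1.19  0.07]
shift mm [ 42.4 -78.4  58.6] rv [  0.     0.02 -13.36]
```

Emit:
{"fn": "jog_arm", "kwargs": {"series": "6 -11 0 0 0 -2 0.45; 18 -33 0 0 0 -6 0.45; 30 -55 0 0 0 -10 0.45; 38 -71 0 0 0 -13 0.45; 42 -78 0 0 0 -13.4 0.45; 42.4 -78.4 2 0 0 -13.4 0.45; 42.4 -78.4 2 0 0 -13.4 0.45; 42.4 -78.4 2 0 0 -13.4 0.45"}}

```text
clock: 25.32
ee_pos: [0.4667, -0.0672, 0.1384]
ee_rot: [3.141, -0.001, 1.871]
wrist_force: [0.0, -0.1, 0.4]
gripper_width: 0.0393
```

```bash
python3 -c "
from h import *
st();go([.4662,-.0673,.082],107.15)
p,d=vision.capture('scene'); cv2.imwrite('pics/s10.png',cv2.resize(p[200:330,180:350],None,fx=4.5,fy=4.5,interpolation=cv2.INTER_CUBIC))"
```

```text
t 25.32 pos [466.7 -67.2 138.4] rpy [ 1.7999e+02 -3.0000e-02  1.0718e+02] F [ 0.  -0.1  0.4] M [ 0.002 -0.111  0.05 ] w 39.3 q [ 0.85  0.04 -0.76  1.96  0.03  1.15  0.37]
shift mm [ 0.  -0.5 56.4] rv [ 0.01 -0.03  0.03]
```

View pics/s10.png

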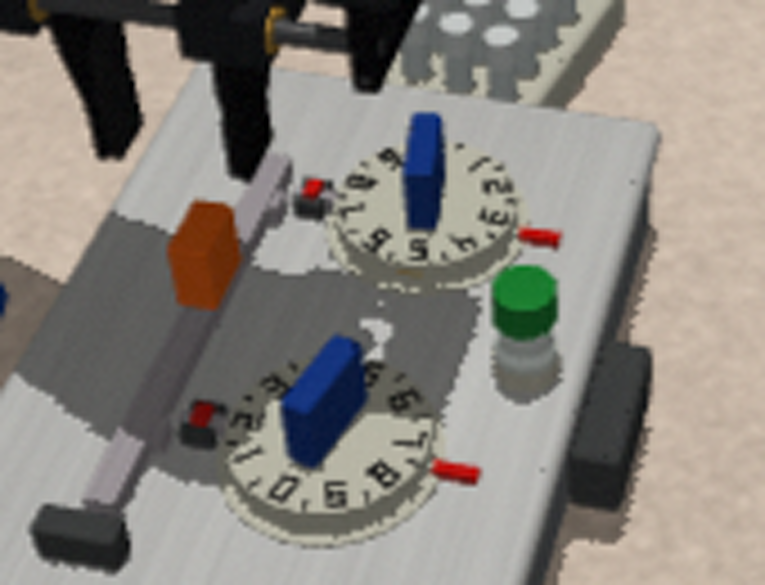

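Both catches are in (red blocks at (315, 188) and (204, 412)), and the fingers straddle the orange tab at (203, 255). Descending and gripping.

Emit:
{"fn": "jog_arm", "kwargs": {"series": "0 -0.5 12 0 0 0 0.45; 0 -0.5 28 0 0 0 0.45; 0 -0.5 42 0 0 0 0.45; 0 -0.5 52 0 0 0 0.45; 0 -0.5 55 0 0 0 0.45; 0 -0.5 55 0 0 0 0.45; 0 -0.5 55 0 0 0 0.25; 0 -0.5 55 0 0 0 0.1; 0 -0.5 55 0 0 0 0.1; 0 -0.5 55 0 0 0 0.1", "newtons": 20}}

```text
clock: 26.62
ee_pos: [0.4661, -0.0673, 0.0838]
ee_rot: [3.141, 0.0, 1.871]
wrist_force: [0.4, 0.7, 1.0]
gripper_width: 0.0159
```

```bash
python3 -c "
from h import *
st()"
```

```text
t 26.62 pos [466.1 -67.3  83.8] rpy [1.7996e+02 3.0000e-02 1.0720e+02] F [0.4 0.7 1. ] M [-0.076 -0.209 -0.078] w 15.9 q [ 0.83  0.11 -0.77  2.02  0.09  1.04  0.31]
```

Emit:
{"fn": "jog_arm", "kwargs": {"series": "1 0 0 0 0 0 0.1; 2 0 0 0 0 0 0.1; 3 0 0 0 0 0 0.1; 4 0 0 0 0 0 0.1"}}

```text
clock: 27.12
ee_pos: [0.465, -0.0636, 0.0838]
ee_rot: [3.141, 0.001, 1.871]
wrist_force: [1.3, -2.9, 0.3]
gripper_width: 0.0157
```

```bash
python3 -c "
from h import *
st()"
```

```text
t 27.12 pos [465.  -63.6  83.8] rpy [1.7996e+02 4.0000e-02 1.0719e+02] F [ 1.3 -2.9  0.3] M [-0.628 -0.602 -0.031] w 15.7 q [ 0.82  0.11 -0.77  2.03  0.09  1.04  0.31]
```

Past 2 mm with only the 3 N friction, so the bolt is free. Sliding on.

Emit:
{"fn": "jog_arm", "kwargs": {"series": "2 0 0 0 0 0 0.1; 4 0 0 0 0 0 0.1; 6.5 0 0 0 0 0 0.1; 9 0 0 0 0 0 0.1; 11.5 0 0 0 0 0 0.1; 14 0 0 0 0 0 0.1; 16.5 0 0 0 0 0 0.1; 19 0 0 0 0 0 0.1; 21 0 0 0 0 0 0.1; 23 0 0 0 0 0 0.1; 24.5 0 0 0 0 0 0.1; 25.5 0 0 0 0 0 0.1"}}

```text
clock: 28.62
ee_pos: [0.4574, -0.0389, 0.0837]
ee_rot: [3.141, 0.0, 1.871]
wrist_force: [2.8, -3.0, 5.0]
gripper_width: 0.016
```

```bash
python3 -c "
from h import *
st()"
```

```text
t 28.62 pos [457.4 -38.9  83.7] rpy [1.7997e+02 2.0000e-02 1.0721e+02] F [ 2.8 -3.   5. ] M [-0.502 -0.83   0.018] w 16.0 q [ 0.8   0.09 -0.79  2.05  0.07  1.03  0.27]
```

Emit:
{"fn": "jog_arm", "kwargs": {"series": "0.5 0 0 0 0 0 0.1; 1 0 0 0 0 0 0.1; 1.5 0 0 0 0 0 0.1; 1.5 0 0 0 0 0 0.1"}}

```text
clock: 29.12
ee_pos: [0.4572, -0.0386, 0.0838]
ee_rot: [3.141, 0.002, 1.871]
wrist_force: [4.5, -4.1, 3.2]
gripper_width: 0.0156
```

```bash
python3 -c "
from h import *
st()"
```

```text
t 29.12 pos [457.2 -38.6  83.8] rpy [1.7995e+02 1.0000e-01 1.0718e+02] F [ 4.5 -4.1  3.2] M [-1.002 -1.078 -0.02 ] w 15.6 q [ 0.8   0.08 -0.79  2.05  0.07  1.03  0.27]
```

Emit:
{"fn": "jog_arm", "kwargs": {"series": "-0.8 0 0 0 0 0 0.1; -0.8 0 0 0 0 0 0.25; -0.8 0 0 0 0 0 0.45; -0.8 0 0 0 0 0 0.45; -0.8 0 -15 0 0 0 0.45; -0.8 0 -40 0 0 0 0.45; -0.8 0 -75 0 0 0 0.45; -0.8 0 -110 0 0 0 0.45; -0.8 0 -130 0 0 0 0.45; -0.8 0 -140 0 0 0 0.45; -0.8 0 -140 0 0 0 0.45"}}

```text
clock: 30.5
ee_pos: [0.4571, -0.0383, 0.2241]
ee_rot: [3.141, 0.001, 1.871]
wrist_force: [-0.2, -0.5, -1.3]
gripper_width: 0.0392
```

Run:
```python
from h import *
st()
p,d=vision.capture('scene'); cv2.imwrite('pics/s11.png',cv2.resize(p[190:375,130:350],None,fx=3.5,fy=3.5,interpolation=cv2.INTER_CUBIC)); cv2.imwrite('pics/s11f.png',p)
hsv=cv2.cvtColor(p,cv2.COLOR_BGR2HSV)
O=cv2.inRange(hsv,(3,150,60),(18,255,255))
k,l,s,ce=cv2.connectedComponentsWithStats(O)
for i in range(1,k):
    if s[i,4]<40: continue
    P=cloud('scene',d,l==i); W=P[P[:,2]>.096][:,:2]
    if len(W)>10: print(s[i],cv2.minAreaRect((W*1000).astype(np.float32)))
y=np.radians(17.15); print('expected',466.4-30*np.sin(y),-67.8+30*np.cos(y))
for q in('vial','marker','tube_tray'):
    for o in spotter.outline_of('scene',q)[:1]: print(q,o['pixel'],round(o['score'],2),np.median(cloud('scene',d,o['mask']),0))
```

```text
t 30.5 pos [457.1 -38.3 224.1] rpy [1.7996e+02 5.0000e-02 1.0721e+02] F [-0.2 -0.5 -1.3] M [-0.041 -0.115 -0.005] w 39.2 q [ 0.84 -0.09 -0.77  1.88 -0.06  1.33  0.39]
[429   0  78  16 411] ((512.789306640625, 1227.221923828125), (271.21881103515625, 121.71821594238281), 29.572708129882812)
[  496     0   144   289 13233] ((855.2900390625, 1264.327880859375), (122.73765563964844, 391.98956298828125), 85.8528060913086)
[224 233  16  24 267] ((457.4111633300781, -38.99144744873047), (15.725168228149414, 29.337942123413086), 14.755789756774902)
expected 457.5537710024606 -39.13391843095583
vial [299.0, 271.0] 0.61 [ 0.58985982 -0.04524023  0.09328351]
marker [170.0, 289.8] 0.73 [ 0.37433084 -0.126594    0.01187074]
tube_tray [288.7, 202.9] 0.62 [0.45583142 0.16159451 0.04668074]
```

View pics/s11.png

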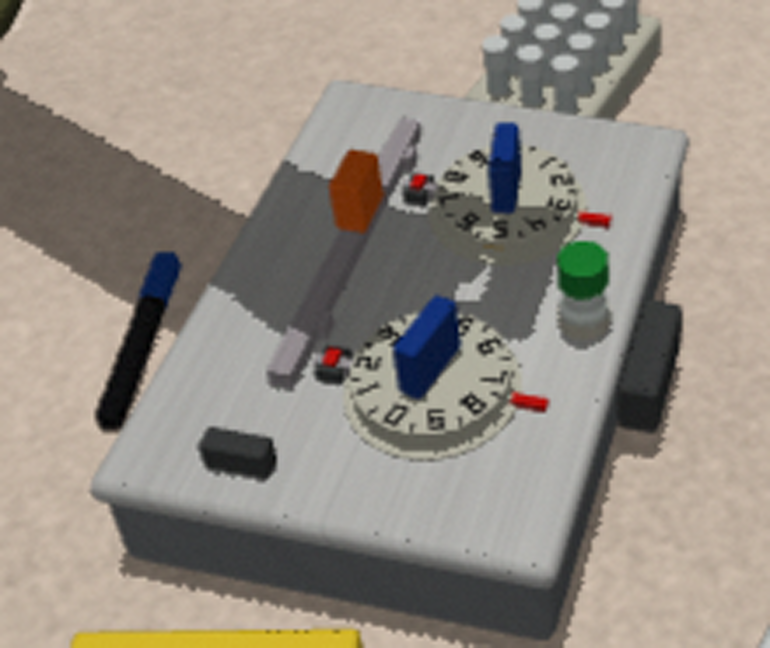

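View pics/s11f.png

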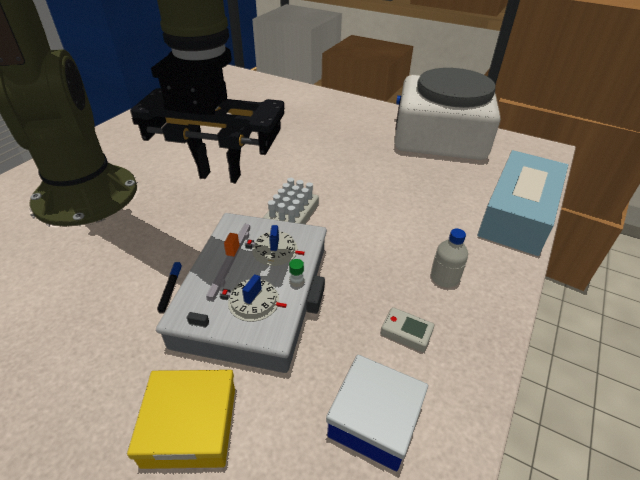

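The tab is at (232, 245) in the full picture, 30 mm to the left. Both catches are in (red blocks at about (420, 183) and (335, 357) in the crop). The bystanders stand as before and the arm is clear at z = 0.22.

```bash
python3 -c "
from h import *
st(); print(order.job_done())"
```

```text
t 30.7 pos [456.3 -38.3 222.6] rpy [-1.7991e+02 -6.0000e-02  1.0721e+02] F [-0.7  0.4 -0.3] M [ 0.063 -0.129  0.027] w 39.0 q [ 0.84 -0.08 -0.77  1.88 -0.06  1.33  0.39]
the job is handed in; nothing more can be done
None
```

The case is unlocked: both dials are caught, the orange latch tab is fully left, and I handed the job in at 30.7 s of the 67 s allowed.

- **Left dial:** I turned it clockwise to 3. The camera showed the catch in by about −0.13 rad. I felt the hard stop at about −0.18 rad with 0.29 N m, roughly 7.5 N on the pin against its 12 N limit.
- **Right dial:** I turned it counter-clockwise to 7. The camera showed the catch in by about +0.09 rad. The stop came at about +0.12 rad with 0.24 N m, roughly 6 N on the pin. I backed each dial off into its play before letting go.
- **Latch:** I slid the tab left against about 3 N until it stopped at 30.0 mm.

**Last checks:** the tab top measured (457.4, −39.0) mm against an expected (457.6, −39.1), and both red catch blocks were still in. The vial and marker had not moved, and the other things looked in place. The arm was clear at z = 0.22 m with no contact force.

**Doubts along the way:** the moment readings were noisy by about 0.03 to 0.1 N m, so I confirmed each catch drop in the picture before feeling for the stop. The right grip started about 1 mm off centre, with a side force of about 5 N, and I corrected it during the turn. No final check failed.

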